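# Set up the rib thicknesser

## Robot

A 7-joint arm with a two-finger parallel gripper is mounted at the origin on the work surface. World frame = base frame: x ahead of the robot, y to its left, z up, the work surface at z = 0. Lengths are in m, angles in rad, forces in N, time in s.
With the tool pointing down it reaches from about 0.425 to 0.95 m from the base axis. Payload 16.7 kg.
Tool frame: the origin (TCP) lies at the very end of the fingers, on their centre line; the grasp point (between the pads) lies grip_point_offset behind it (grip_point_offset is the distance from the TCP to the grasp point, in m); z points along the fingers, y is the line along which they close (so a half turn about z gives the same grasp; the last joint's range is limited). The gripper opens to 94 mm and grips with 3 to 60 N. Pads are 16 mm wide; open, the fingers measure 119 mm over their backs; the gripper's body (75 mm by 177 mm) begins 78 mm behind the grasp point.
Start: joints at [1.175, 0.426, 0.074, 1.606, -0.034, 1.111, -0.067], TCP at [0.164, -0.655, 0.205] pointing down, gripper open.
Joint ranges: [-2.85, 2.85], [-0.5, 2.14], [-1.23, 1.37], [0.21, 2.46], [-1.02, 4.16], [0.16, 2.05], [-2.73, 2.73]. Speed limits (rad/s): [1.89, 1.89, 2.39, 2.39, 3.01, 3.01, 3.01].

## Interface

Orientations are given as a unit quaternion [x, y, z, w].
In Python, from workcell import * gives the robot as it stands. The module is installed in compiled form; this text tells all that it offers.
- The arm moves only by the tool drive_tool, never from a script. Its argument "rows" is a list of rows, each a list of 6 numbers: the shift along the tool's x, y, z in mm, then the turn, a rotation vector about the tool's x, y, z in degrees. In form: [[tx, ty, tz, wx, wy, wz], ...]. A call has exactly 5 rows; each row shifts and turns the commanded pose from where the row before left it, along the tool's axes as they then stand; what a row does not reach is not made up. A row lasts 1/12 s, in which the tool goes at most 41.7 mm and 7.16 degrees, less where a joint would pass 70% of its speed; a pose out of reach is approached as far as the arm can. A call is refused whole if a number of a shift passes 41.7 or a number of a turn 7.16, either way. A call with a gripper value outside its range is refused whole. "claw" is the opening in per cent of the stroke, from 0 (shut) to 100 (fully open), set as the call begins (left out, the last holds). The fingers move at their own pace and stop on an object; "squeeze" is the grip in N (left out, the last holds). Time passes only in rows, so rows that do not move let the fingers close, or fill a call up. It gives the time, the measured TCP pose, the force, the opening and the grip force at its end, in the units of the state.
- get_state(): the state, without advancing time (a new reading comes with each control period).
- capture(name): name is "scene" or "top" or "wrist"; returns (picture, depth): 400x640x3 uint8, blue, green, red; 400x640 float32, m along the optical axis (not along the pixel's ray), 0 where there is no reading.
- camera_params(name): a dict with "intrinsics" (3x3 intrinsics, pixels), "dist" ([k1, k2, p1, p2, k3] as OpenCV has them; the pictures are not rectified), "R" (3x3) and "t" (3): a world point X has camera coordinates R X + t; the wrist camera has in their place "tool_from_camera" (4x4, takes a point from camera to tool coordinates, whose origin is the TCP and whose axes are the flange's). Camera axes: x right, y down, z forward; pixel columns grow to the right and rows downward; lengths in m; the calibration is good to about 2 mm. A picture is of the moment at which its call begins: read the wrist's pose just before it. camera_params takes no time and is no camera call.
- hand_in(): hands the job in; it is judged then, once.
Trained networks look in the newest picture that a camera, given by its name, has taken for a name from the list of things; names that differ only in an ending like _2 or _b are one class to them, and where a whole thing is asked for, a point or a joint stands for the part that bears it (a point fixed in the world has none). Each returns a list of dicts, best first, with "p" (0 to 1); they miss things now and then, are a little off and sometimes report something else, mostly with a low value. They report only what shows in the picture. A call takes as long as a camera call. They do not tell look-alikes from the thing itself.
- masks_of(camera, thing): "mask" (400x640 bool, what is visible of it) and "box" ([centre column, centre row, width, height] in pixels, round what is visible of it).
The state is a dict: "time": time; "joint_pos": joint angles; "qd": joint speeds; "joint_efforts": joint torques, N m; "ee_pos": TCP position; "orientation": TCP orientation; "contact_force": force on the tool from outside, world axes, zero at the start; "torque": the same for the moment, N m; "grip_width": finger opening in m; "grip_force": force on a finger pad.
Only numpy, scipy, OpenCV 4.12 (cv2) and the standard library are available. Lean on these libraries where they do the work, as an engineer would, in place of code of your own. Each camera call takes 0.05 s, during which the arm holds its last target. There are 200 camera calls.

## Task

Get the rib thicknesser ready for the next violin rib: lift the wooden block off the top of the machine and lay it flat on the floor of the plywood offcut tray, beside the offcut that is there; turn the black depth knob until its pointer stands at the steel index marker on the edge of its dial; and turn the metal speed collar to 5, the mark with five studs. Leave the offcut, the bottle and the jar where they are.

Things in the scene. Friction and masses are not known exactly. Their poses are not given: they have to be found in the camera images.
- machine: Rib thicknesser, fixed to the bench: green housing 170 x 430 mm (x by y) with a flat top at 92 mm, on an aluminium bed 220 x 430 mm. Origin under the centre of its footprint; x away from the operator, y along its length, z up. On its top: depth knob at y = -118 mm, speed collar at y = +66 mm, both on x = 0; an upright grey motor (radius 42 mm, top 172 mm above the bench) at y = +180 mm.
- depth_knob (a joint): Turn of the depth knob about its vertical axis, rad, growing clockwise seen from above; at 0 its pointer points along the machine's +x. It has stiff friction and stays where it is left; stops at -0.9 and 3.4.
- knob_grip (a point): Point on the depth knob's axis, at the middle of its grip bar. The knob is black: a disc 72 mm across and 10 mm high on an aluminium dial 112 mm across, with a grip bar 66 mm long, 20 mm wide and 33 mm high across it, its top 17 mm above this point and the disc 16 mm below it. The point's x axis runs along the bar towards the pointer, z up.
- knob_tip (a point): Tip of the knob's pointer, a small arrow low down at one end of the grip bar, 54 mm from the knob's axis. It turns with the knob. A white line on the bar's top runs towards it.
- index: Steel index marker, a clip 18 x 14 x 12 mm with a pointed nose, fixed on the housing top at the edge of the dial, 60 to 78 mm from the knob's axis. Origin on the knob's axis at the housing top; its x axis points from the knob's axis to the marker.
- index_mark (a point): Point at the edge of the dial, 54 mm from the knob's axis, straight inward of the index marker's nose: where the knob's pointer tip has to stand.
- speed_collar (a joint): Turn of the speed collar about its vertical axis, rad, growing clockwise seen from above. It clicks into detents 0.524 rad apart: 0 is mark 1, 0.524 mark 2, 1.047 mark 3, 1.571 mark 4, 2.094 mark 5, 2.618 mark 6. About 0.3 N m carries it over a detent. Stops at -0.15 and 2.77.
- collar_grip (a point): Point on the speed collar's axis, 20 mm below its top. The collar is a round knurled aluminium sleeve 56 mm across and 48 mm high, standing on a steel flange 80 mm across whose top is 28 mm below this point; z up.
- collar_tip (a point): End of the collar's small dark pointer on the flange, 47 mm from the collar's axis. It turns with the collar; a black line on the collar's top runs towards it. The marks 1 to 6 are groups of one to six steel studs on the housing, 57 mm from the axis: mark 1 lies 75 degrees anticlockwise (seen from above) of the machine's +x direction, and each next mark 30 degrees clockwise of the one before.
- block: Loose wooden block 90 x 45 x 60 mm (its own x, y, z), about 0.16 kg, lying on the housing top between knob and collar. Origin at the centre of its underside, long side along x.
- block_center (a point): Centre of the wooden block.
- tray: Open plywood offcut tray, fixed, 250 x 160 mm (x by y), 45 mm high, walls and floor 6 mm thick. Origin under its centre. The free room is its +x half.
- offcut: Another wooden offcut, 50 x 75 x 38 mm (x, y, z), lying in the -x end of the tray. Origin at the centre of its underside.
- form: Small plywood violin form, fixed, about 235 x 140 mm, 37 mm high with two steel pins to 67 mm, standing on the side of the machine where the tray is not. Origin under its middle, long side along x. (Hand tools up to 45 mm high also lie on the bench, before and behind the machine.)
- bottle: White glue bottle, 60 mm across, 150 mm high, loose. Origin at the centre of its underside.
- jar: Amber jar, 72 mm across, 90 mm high, loose. Origin at the centre of its underside.
Things that resemble listed ones, but are neither listed nor needed, are in the scene too. What is shaped like the block but pink is not meant.

How it is judged:
By the outcome, as a careful person would: the job done as asked, in the order asked, and still so for the second after the job is handed in, with the robot touching nothing.
It also fails if it takes over 72 s, if anything falls off the work surface, if the arm or the gripper's body presses on something with over 40 N, if the wrist force passes 120 N, or if a joint passes its speed limit or range.

## Working session

There is one attempt and no reset: what is moved stays moved. The work goes in short steps, Python scripts to look and compute and a tool call to move; the robot and the scene stay as the last step left them, time stands still between calls to the robot, and variables do not carry over. Pictures are saved under pics/ and viewed, at most 10 in all, crops included, and the job is handed in when it is done.

Besides the shell and the picture viewer there is one more tool, called after "Emit:" in YAML: its name, and indented under it one key for each argument. drive_tool: Moves the arm, as the interface text tells. Its arguments: {"type":"object","properties":{"rows":{"type":"array"},"claw":{"type":"number"},"squeeze":{"type":"number"}},"required":["rows"]}

```bash
mkdir -p pics
python3 - <<'E'
from workcell import *
import cv2, numpy as np
s=get_state(); print({k:np.round(v,3) for k,v in s.items()})
for c in ("top","scene"):
    p,d=capture(c); cv2.imwrite(f"pics/{c}0.png",p); np.save(f"pics/{c}0d.npy",d)
    q=camera_params(c); print(c,q)
print(camera_params("wrist"))
print(grip_point_offset if 'grip_point_offset' in globals() else [k for k in globals() if k[0]!='_'])
E
```

```text
{'time': np.float64(0.0), 'joint_pos': array([ 1.175,  0.427,  0.074,  1.607, -0.034,  1.111, -0.067]), 'qd': array([ 0.001, -0.001, -0.001,  0.001,  0.001, -0.001,  0.   ]), 'joint_efforts': array([-1.0000e-03, -9.3582e+01,  3.6660e+00, -4.5418e+01, -4.9000e-02,
        2.0000e-02, -0.0000e+00]), 'ee_pos': array([ 0.164, -0.654,  0.205]), 'orientation': array([ 0.992,  0.123, -0.   , -0.001]), 'contact_force': array([ 0.365, -0.042,  0.274]), 'torque': array([-0.002,  0.01 ,  0.03 ]), 'grip_force': np.float64(0.0), 'grip_width': np.float64(0.094)}
top {'intrinsics': array([[416.92085667,   0.        , 308.63453131],
       [  0.        , 416.92085667, 197.43301255],
       [  0.        ,   0.        ,   1.        ]]), 'dist': array([-0.09265483,  0.        ,  0.        ,  0.        ,  0.        ]), 'R': array([[ 0.00816827, -0.99971065,  0.02262531],
       [-0.99583131, -0.010188  , -0.09064328],
       [ 0.09084756, -0.02179059, -0.99562638]]), 't': array([-0.01321138,  0.49365867,  1.11917895])}
scene {'intrinsics': array([[370.09060613,   0.        , 319.52325538],
       [  0. 
[... 297 characters left out ...]
.43027613, -0.78488889]]), 't': array([-0.34439076, -0.21561938,  1.35926496])}
{'intrinsics': array([[311.74591284,   0.        , 317.28512425],
       [  0.        , 311.74591284, 197.69429137],
       [  0.        ,   0.        ,   1.        ]]), 'dist': array([-0.00932388,  0.        ,  0.        ,  0.        ,  0.        ]), 'tool_from_camera': array([[-9.15394004e-04, -9.73897176e-01, -2.26987781e-01,
         6.58484505e-02],
       [ 9.99999236e-01, -1.08011547e-03,  6.01477754e-04,
         2.13771127e-04],
       [-8.30950499e-04, -2.26987057e-01,  9.73897420e-01,
        -1.77883043e-01],
       [ 0.00000000e+00,  0.00000000e+00,  0.00000000e+00,
         1.00000000e+00]])}
0.0188
```

View pics/top0.png

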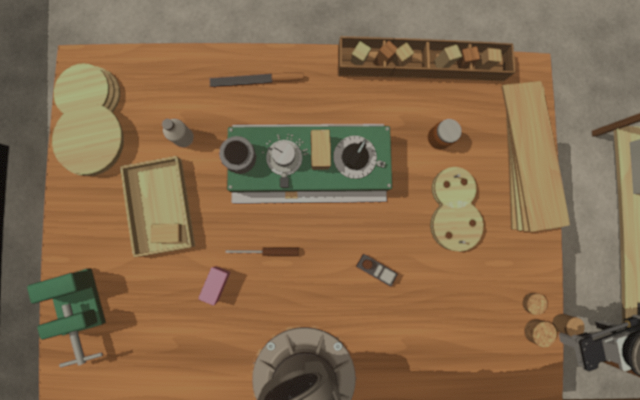

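View pics/scene0.png

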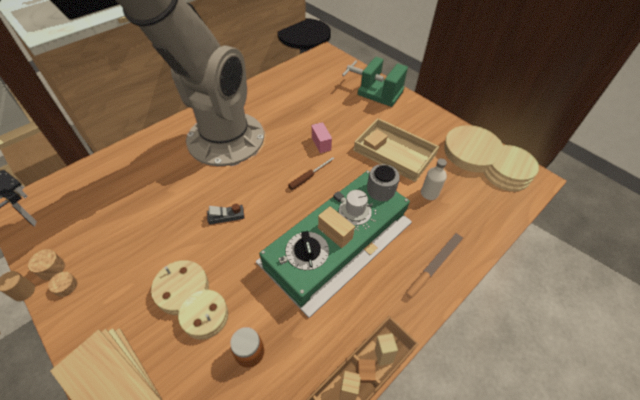

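```bash
cat > h.py <<'E'
from workcell import *
import cv2, numpy as np
from scipy.spatial.transform import Rotation as Ro
def cam(c,s=None):
    q=camera_params(c)
    if c!="wrist": return q["intrinsics"],q["dist"],q["R"],q["t"]
    s=s or get_state()
    T=np.eye(4);T[:3,:3]=Ro.from_quat(s["orientation"]).as_matrix();T[:3,3]=s["ee_pos"]
    W=np.linalg.inv(T@q["tool_from_camera"])
    return q["intrinsics"],q["dist"],W[:3,:3],W[:3,3]
def px2w(C,uv,z):
    K,D,R,t=C
    n=cv2.undistortPoints(np.float64(uv).reshape(-1,1,2),K,np.float64(D)).reshape(-1,2)
    r=np.c_[n,np.ones(len(n))]@R; o=-R.T@t
    return o+r*((z-o[2])/r[:,2])[:,None]
def w2px(C,X):
    K,D,R,t=C
    return cv2.projectPoints(np.float64(X).reshape(-1,1,3),cv2.Rodrigues(R)[0],t,K,np.float64(D))[0].reshape(-1,2)
def cloud(C,d):
    v,u=np.nonzero(d>0); K,D,R,t=C
    n=cv2.undistortPoints(np.float64(np.c_[u,v]).reshape(-1,1,2),K,np.float64(D)).reshape(-1,2)
    P=np.full(d.shape+(3,),np.nan)
    P[v,u]=(np.c_[n,np.ones(len(n))]*d[v,u][:,None]-t)@R
    return P
def rect(P): # min area rect of xy points
    (c,w,a)=cv2.minAreaRect(np.float32(P[:,:2]*1000)); return np.round(c,1),np.round(w,1),round(a,1)
E
python3 - <<'E'
from h import *
C=cam("top"); d=np.load("pics/top0d.npy"); P=cloud(C,d)
for t in ["machine","depth_knob","index","speed_collar","block","tray","offcut","form","bottle","jar"]:
    for r in masks_of("top",t)[:3]:
        if r["p"]<.3: continue
        Q=P[r["mask"]]; Q=Q[~np.isnan(Q[:,0])]
        if len(Q)<5: print(t,r['box']);continue
        zt=np.percentile(Q[:,2],90); T=Q[abs(Q[:,2]-zt)<.006]
        print(t,round(r["p"],2),np.round(r["box"]),"ztop",round(zt,3),"med",np.round(np.median(T,0),3),rect(T))
E
```

```text
machine 0.6 [304. 162. 175.  78.] ztop 0.155 med [0.589 0.067 0.156] (array([597. ,  77.7]), array([ 83.8, 267.9]), 4.8)
depth_knob 0.9 [356. 156.  31.  35.] ztop 0.14 med [ 0.593 -0.126  0.139] (array([ 594.7, -125.6]), array([19.8, 66.1]), 59.9)
index 0.59 [445. 136.  30.  23.] ztop 0.091 med [ 0.671 -0.381  0.089] (array([ 670.6, -382.6]), array([60.3, 59.4]), 3.3)
speed_collar 0.88 [284. 155.  33.  26.] ztop 0.158 med [0.59  0.058 0.156] (array([591.4,  57.8]), array([52.8, 53.9]), 0.1)
block 0.84 [320. 149.  18.  38.] ztop 0.154 med [ 0.605 -0.033  0.152] (array([605.1, -33.3]), array([90.2, 44.7]), 1.1)
block 0.77 [214. 286.  32.  39.] ztop 0.062 med [0.256 0.241 0.06 ] (array([255.6, 241.9]), array([45.4, 92.9]), 68.0)
tray 0.45 [304. 163. 172.  76.] ztop 0.155 med [0.588 0.067 0.156] (array([597. ,  77.8]), array([ 84.9, 267.7]), 4.5)
offcut 0.59 [167. 235.  29.  19.] ztop 0.046 med [0.392 0.378 0.044] (array([392.8, 377.9]), array([48. , 73.1]), 2.3)
form 0.63 [456. 210.  53.  87.] ztop 0.039 med [ 0.457 -0.416  0.037] (array([ 467.2, -419.5]), array([138.4, 229.9]), 90.0)
form 0.33 [167. 235.  30.  17.] ztop 0.046 med [0.393 0.378 0.044] (array([392.8, 377.9]), array([48. , 73.1]), 2.3)
bottle 0.71 [180. 135.  28.  28.] ztop 0.149 med [0.662 0.347 0.15 ] (array([662.2, 346.7]), array([25.5, 24. ]), 2.7)
jar 0.7 [445. 135.  32.  28.] ztop 0.091 med [ 0.672 -0.381  0.089] (array([ 671.4, -381.8]), array([57.6, 62.1]), 84.9)
```

Emit:
drive_tool:
  rows:
    - [0,0,-30,0,0,6.5]
    - [0,0,-30,0,0,6.6]
    - [21,-31,-20,0,0,0]
    - [21,-31,-15,0,0,0]
    - [21,-31,0,0,0,0]
  claw: 100
  squeeze: 25

```text
time: 1.02
ee_pos: [0.226, -0.5613, 0.3033]
orientation: [1.0, 0.008, 0.001, 0.002]
contact_force: [0.8, -0.5, 0.4]
grip_width: 0.0942
grip_force: 0.0
```

Emit:
drive_tool:
  rows:
    - [21.5,-31,0,0,0,0]
    - [21.5,-31,0,0,0,0]
    - [21.5,-31,0,0,0,0]
    - [21.5,-31,0,0,0,0]
    - [21.5,-31,0,0,0,0]

```text
time: 1.43
ee_pos: [0.3307, -0.4027, 0.3004]
orientation: [1.0, 0.009, 0.0, 0.0]
contact_force: [1.3, -0.7, 0.2]
grip_width: 0.094
grip_force: 0.0
```

Emit:
drive_tool:
  rows:
    - [21.5,-31,0,0,0,0]
    - [21.5,-31,0,0,0,0]
    - [21.5,-31,0,0,0,0]
    - [21.5,-31,0,0,0,0]
    - [21.5,-31,0,0,0,0]

```text
time: 1.85
ee_pos: [0.4356, -0.2459, 0.3005]
orientation: [1.0, 0.009, 0.0, 0.0]
contact_force: [1.5, -0.9, 0.1]
grip_width: 0.0938
grip_force: 0.0
```

Emit:
drive_tool:
  rows:
    - [21.5,-31,0,0,0,0]
    - [21.5,-31,0,0,0,0]
    - [21.5,-31,0,0,0,0]
    - [21.5,-31,0,0,0,0]
    - [21.5,-31,0,0,0,0]

```text
time: 2.27
ee_pos: [0.5405, -0.0891, 0.3005]
orientation: [1.0, 0.008, 0.0, 0.0]
contact_force: [0.9, -1.4, 0.7]
grip_width: 0.0943
grip_force: 0.0
```

Emit:
drive_tool:
  rows:
    - [18,-19,0,0,0,0]
    - [18,-19,0,0,0,0]
    - [18,-18,0,0,0,0]
    - [0,0,0,0,0,0]
    - [0,0,0,0,0,0]

```text
time: 2.68
ee_pos: [0.5932, -0.0326, 0.2997]
orientation: [1.0, 0.01, -0.0, -0.0]
contact_force: [0.5, -0.4, 0.0]
grip_width: 0.0938
grip_force: 0.0
```

Run:
```python
from h import *
s=get_state(); C=cam("wrist",s); p,d=capture("wrist"); P=cloud(C,d)
print(s["ee_pos"],s["orientation"])
np.save("pics/w1d.npy",d)
cv2.imwrite("pics/w1raw.png",p)
cv2.imwrite("pics/w1.png",cv2.resize(p[100:330,60:580],None,fx=1.5,fy=1.5,interpolation=cv2.INTER_CUBIC))
Pm={}
for t in ["depth_knob","index","speed_collar","block","collar_tip","knob_tip"]:
    for r in masks_of("wrist",t)[:3]:
        if r["p"]<.3: continue
        Q=P[r["mask"]]; Q=Q[~np.isnan(Q[:,0])]
        zt=np.percentile(Q[:,2],90); T=Q[abs(Q[:,2]-zt)<.006]
        print(t,round(r["p"],2),np.round(r["box"]),"ztop",round(zt,3),"med",np.round(np.median(T,0),3),rect(T))
```

```text
[ 0.5931863  -0.03256445  0.29970147] [ 9.99953566e-01  9.62760099e-03 -2.88986949e-04 -3.02367492e-04]
depth_knob 0.67 [395. 178.  60.  71.] ztop 0.138 med [ 0.597 -0.127  0.137] (array([ 595.4, -126.9]), array([20.7, 65.9]), 60.4)
index 0.72 [446. 196.  21.  10.] ztop 0.107 med [ 0.578 -0.192  0.103] (array([ 577.7, -191.1]), array([23.7, 13.9]), 75.6)
index 0.3 [321. 175.  49.  88.] ztop 0.151 med [ 0.608 -0.035  0.151] (array([606.3, -35.3]), array([89.6, 45.1]), 2.1)
speed_collar 0.6 [242. 183.  73.  65.] ztop 0.155 med [0.593 0.056 0.154] (array([592.2,  56.7]), array([54.6, 55.1]), 1.6)
block 0.56 [322. 175.  46.  87.] ztop 0.152 med [ 0.609 -0.036  0.151] (array([606.2, -35.3]), array([89.7, 45. ]), 2.4)
collar_tip 0.87 [241. 181.  70.  66.] ztop 0.155 med [0.593 0.056 0.154] (array([592. ,  56.3]), array([55.2, 54.3]), 15.0)
```

View pics/w1.png

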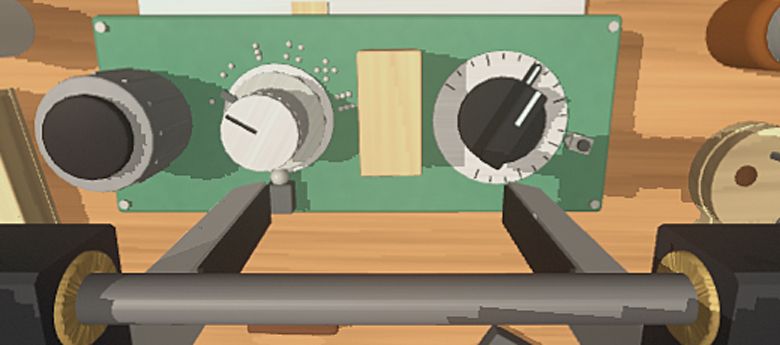

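Run:
```python
from h import *
C=cam("top"); P=cloud(C,np.load("pics/top0d.npy")); Q=P[150:265,110:200].reshape(-1,3); Q=Q[~np.isnan(Q[:,0])]
T=Q[(Q[:,2]>.038)&(Q[:,2]<.052)]; print("rim",rect(T))
o=T[(abs(T[:,0]-.3928)<.03)&(abs(T[:,1]-.378)<.045)]; print("offcut",rect(o))
F=Q[(Q[:,2]<.015)&(abs(Q[:,0]-.48)<.15)&(abs(Q[:,1]-.39)<.05)]; print("floor z",np.median(F[:,2]))
p=cv2.imread("pics/w1raw.png"); d=np.load("pics/w1d.npy")
C=cam("wrist"); P=cloud(C,d)
# thing near the collar
M=(P[...,2]>.097)&(abs(P[...,0]-.535)<.02)&(abs(P[...,1]-.055)<.04)
print("thing",np.nanmin(P[M],0),np.nanmax(P[M],0))
g=cv2.cvtColor(p,cv2.COLOR_BGR2GRAY)
# knob: white line on bar top ; collar: dark line on collar top
k=np.array([.5954,-.1269]); M=(abs(P[...,2]-.138)<.005)&(np.hypot(P[...,0]-k[0],P[...,1]-k[1])<.036)
T=P[M]; print("bar",rect(T)); W=P[M&(g>150)]; print("white mean rel",W.mean(0)[:2]-k,rect(W))
c=np.array([.5922,.0566]); M=(abs(P[...,2]-.155)<.005)&(np.hypot(P[...,0]-c[0],P[...,1]-c[1])<.024)
W=P[M&(g<90)]; print("black rel",W.mean(0)[:2]-c,len(W),rect(W))
# pointer tips and studs by pixel (crop/1.5+offset)
f=lambda x,y,z:px2w(C,[[x/1.5+60,y/1.5+100]],z)[0]
a=f(226,96,.112)[:2]-c; print("collar tip cw deg",np.degrees(np.arctan2(-a[1],a[0])),np.hypot(*a))
a=f(538,66,.105)[:2]-k; print("knob tip cw",np.degrees(np.arctan2(-a[1],a[0])),np.hypot(*a))
for u in [(212,101),(228,70),(327,68),(347,103)]:
    a=f(*u,.094)[:2]-c; print(u,np.degrees(np.arctan2(-a[1],a[0])),np.hypot(*a))
```

```text
rim (array([486.1, 424.7]), array([299. , 190.1]), 10.6)
offcut (array([392.6, 378.4]), array([48.1, 73.9]), 1.8)
floor z 0.0054863871923241285
thing [0.51500577 0.04224153 0.09772524] [0.55438405 0.06271992 0.10931593]
bar (array([ 594.5, -129.1]), array([20.7, 65.9]), 60.2)
white mean rel [ 0.01376413 -0.01105738] (array([ 594.3, -132.8]), array([ 8.3, 62.1]), 65.4)
black rel [0.00559012 0.01032054] 46 (array([597.6,  67.3]), array([22.9,  2.7]), 60.9)
collar tip cw deg -59.99349474130587 0.03962408215042666
knob tip cw 32.41165258365148 0.05113648385207924
(212, 101) -75.78887540580608 0.053912458027242156
(228, 70) -44.03895268484543 0.05393805736228817
(327, 68) 46.04387751982844 0.05984869791788976
(347, 103) 77.43258972743054 0.06068136131315445
```

Emit:
drive_tool:
  rows:
    - [13,3,35,0,0,0]
    - [0,0,35,0,0,0]
    - [0,0,35,0,0,0]
    - [0,0,0,0,0,0]
    - [0,0,0,0,0,0]
  claw: 62

```text
time: 3.45
ee_pos: [0.605, -0.0369, 0.1947]
orientation: [1.0, 0.008, -0.001, -0.0]
contact_force: [-0.6, 0.0, 0.6]
grip_width: 0.0643
grip_force: 0.0
```

Emit:
drive_tool:
  rows:
    - [1,-1,30,0,0,0]
    - [0,0,30,0,0,0]
    - [0,0,26,0,0,0]
    - [0,0,0,0,0,0]
    - [0,0,0,0,0,0]

```text
time: 3.87
ee_pos: [0.6076, -0.0356, 0.111]
orientation: [1.0, 0.008, 0.0, -0.0]
contact_force: [0.5, -0.7, 0.9]
grip_width: 0.0583
grip_force: 0.0
```

Emit:
drive_tool:
  rows:
    - [0,0,0,0,0,0]
    - [0,0,0,0,0,0]
    - [0,0,0,0,0,0]
    - [0,0,0,0,0,0]
    - [0,0,0,0,0,0]
  claw: 30

```text
time: 4.28
ee_pos: [0.6083, -0.0355, 0.1117]
orientation: [1.0, 0.009, 0.002, 0.0]
contact_force: [-0.5, -0.3, 12.4]
grip_width: 0.0447
grip_force: 25.0
```

Run:
```python
from h import *
C=cam("top"); P=cloud(C,np.load("pics/top0d.npy"))
c=px2w(C,[[123,167],[178,158],[189,247],[135,255]],.045)[:,:2]*1000; print(c,c.mean(0))
Q=P[150:265,110:200].reshape(-1,3); Q=Q[~np.isnan(Q[:,0])]
T=Q[(Q[:,2]>.033)&(Q[:,2]<.052)]*1000
# keep points near the rim polygon
T=np.array([t for t in T if abs(cv2.pointPolygonTest(np.float32(c),(float(t[0]),float(t[1])),True))<10]); print(len(T),cv2.minAreaRect(np.float32(T[:,:2])))
```

```text
[[569.90918064 499.12414689]
 [595.62404401 347.58415576]
 [355.93687831 309.337819  ]
 [332.33124239 455.14106258]] [463.45033634 402.79679606]
836 ((465.78973388671875, 406.58880615234375), (252.4236602783203, 161.9270782470703), 10.649380683898926)
```

Emit:
drive_tool:
  rows:
    - [0,0,-15,0,0,0]
    - [0,0,-30,0,0,0]
    - [0,0,-35,0,0,0]
    - [0,0,-35,0,0,0]
    - [0,-15,-25,0,0,0]

```text
time: 4.7
ee_pos: [0.6073, -0.0233, 0.2535]
orientation: [1.0, 0.007, 0.002, 0.001]
contact_force: [1.3, -0.4, -2.9]
grip_width: 0.0451
grip_force: 24.9
```

Emit:
drive_tool:
  rows:
    - [-8,-35,0,0,0,0]
    - [-8,-35,0,0,0,0]
    - [-8,-35,0,0,0,0]
    - [-8,-35,0,0,0,0]
    - [-8,-35,0,0,0,0]

```text
time: 5.12
ee_pos: [0.563, 0.1552, 0.2506]
orientation: [1.0, 0.008, 0.001, -0.0]
contact_force: [1.0, -0.6, -2.0]
grip_width: 0.0447
grip_force: 24.9
```

Emit:
drive_tool:
  rows:
    - [-8,-35,0,0,0,0]
    - [-8,-35,0,0,0,0]
    - [-8,-35,0,0,0,0]
    - [-8,-35,0,0,0,0]
    - [-8,-35,0,0,0,0]

```text
time: 5.53
ee_pos: [0.5201, 0.3296, 0.2506]
orientation: [1.0, 0.008, 0.001, -0.0]
contact_force: [0.4, -0.6, -2.0]
grip_width: 0.0447
grip_force: 24.9
```

Emit:
drive_tool:
  rows:
    - [-8,-35,0,0,0,0]
    - [-7,-35,0,0,0,0]
    - [0,-18,20,0,0,-4.8]
    - [0,0,20,0,0,-4.8]
    - [0,0,0,0,0,0]

```text
time: 5.95
ee_pos: [0.5024, 0.4158, 0.2065]
orientation: [0.995, 0.095, -0.002, 0.001]
contact_force: [-0.3, -2.1, -2.3]
grip_width: 0.0448
grip_force: 24.9
```

Run:
```python
from h import *
s=get_state(); print(s["ee_pos"],s["orientation"],s["grip_width"],s["grip_force"])
p,d=capture("wrist"); q,e=capture("top")
cv2.imwrite("pics/c2.png",np.vstack([p[:,60:580],cv2.resize(q[130:280,90:290],(520,390))[:199]]))
r=masks_of("wrist","block"); P=cloud(cam("wrist",s),d)
for m in r[:2]:
    Q=P[m["mask"]];Q=Q[~np.isnan(Q[:,0])]; print(m["p"],m["box"],np.percentile(Q[:,2],[5,50,95]),rect(Q[Q[:,2]>np.percentile(Q[:,2],95)-.01]))
```

```text
[0.50237219 0.41577468 0.20645347] [ 9.95432999e-01  9.54429638e-02 -1.68007589e-03  9.80571875e-04] 0.04479477751558074 24.90697056055069
0.77 [318.8, 255.2, 96.7, 187.8] [0.22773321 0.24520544 0.24627554] (array([500.4, 415. ]), array([90.4, 45.3]), 11.8)
```

Emit:
drive_tool:
  rows:
    - [2,0,35,0,0,0]
    - [0,0,40,0,0,0]
    - [0,0,40,0,0,0]
    - [0,0,35,0,0,0]
    - [0,0,15,0,0,0]

```text
time: 6.52
ee_pos: [0.5059, 0.4139, 0.0415]
orientation: [0.996, 0.09, -0.001, 0.001]
contact_force: [-0.5, -1.0, -2.0]
grip_width: 0.045
grip_force: 24.9
```

Emit:
drive_tool:
  rows:
    - [0,0,8,0,0,0]
    - [0,0,4,0,0,0]
    - [0,0,2,0,0,0]
    - [0,0,0,0,0,0]
    - [0,0,0,0,0,0]

```text
time: 6.93
ee_pos: [0.5069, 0.4168, 0.032]
orientation: [0.996, 0.092, 0.001, -0.001]
contact_force: [-0.6, 0.4, -2.4]
grip_width: 0.0451
grip_force: 24.9
```

Emit:
drive_tool:
  rows:
    - [0,0,3,0,0,0]
    - [0,0,2,0,0,0]
    - [0,0,1,0,0,0]
    - [0,0,0,0,0,0]
    - [0,0,0,0,0,0]

```text
time: 7.35
ee_pos: [0.5065, 0.4164, 0.0256]
orientation: [0.996, 0.092, 0.001, -0.0]
contact_force: [-2.9, -5.1, 16.1]
grip_width: 0.045
grip_force: 25.0
```

Touching the floor; release and lift.

Emit:
drive_tool:
  rows:
    - [0,0,-1,0,0,0]
    - [0,0,0,0,0,0]
    - [0,0,0,0,0,0]
    - [0,0,0,0,0,0]
    - [0,0,0,0,0,0]
  claw: 64

```text
time: 7.77
ee_pos: [0.506, 0.4161, 0.025]
orientation: [0.996, 0.092, -0.0, 0.0]
contact_force: [-0.8, -0.1, -1.3]
grip_width: 0.0602
grip_force: 0.0
```

Emit:
drive_tool:
  rows:
    - [0,0,-25,0,0,0]
    - [0,0,-40,0,0,0]
    - [0,0,-40,0,0,0]
    - [0,0,-40,0,0,0]
    - [0,0,-40,0,0,0]

```text
time: 8.18
ee_pos: [0.5056, 0.4159, 0.212]
orientation: [0.996, 0.092, -0.0, -0.0]
contact_force: [0.3, -0.4, 0.7]
grip_width: 0.0604
grip_force: 0.0
```

Run:
```python
from h import *
s=get_state(); print(s["ee_pos"],s["orientation"],s["grip_width"])
p,d=capture("wrist"); C=cam("wrist",s); P=cloud(C,d)
cv2.imwrite("pics/c3.png",p)
for t in ("block","offcut","tray"):
  for m in masks_of("wrist",t)[:2]:
    Q=P[m["mask"]];Q=Q[~np.isnan(Q[:,0])]; z=np.percentile(Q[:,2],95); T=Q[Q[:,2]>z-.008]
    print(t,m["p"],m["box"],z,rect(T),np.percentile(T[:,2],[5,95]))
```

```text
[0.50564802 0.41594811 0.21202014] [ 9.95726669e-01  9.23491607e-02 -1.73130831e-04 -6.38681108e-05] 0.060409549805913336
block 0.57 [317.6, 187.1, 45.8, 87.7] 0.06574572142986743 (array([504.6, 415.2]), array([89.5, 44.8]), 10.8) [0.06329335 0.06575255]
offcut 0.89 [332.6, 263.6, 60.6, 37.5] 0.04370006572849062 (array([403.3, 378. ]), array([32.8, 75.8]), 4.4) [0.03915358 0.04379858]
tray 0.6 [319.9, 195.1, 145.9, 172.9] 0.0434986401746251 (array([487.5, 409.7]), array([205.2, 160.3]), 11.1) [0.03804432 0.04467397]
tray 0.45 [423.2, 44.2, 99.3, 86.6] 0.1491457420973695 (array([661. , 347.8]), array([23.1, 27.1]), 8.6) [0.1436174  0.14973451]
```

View pics/c3.png

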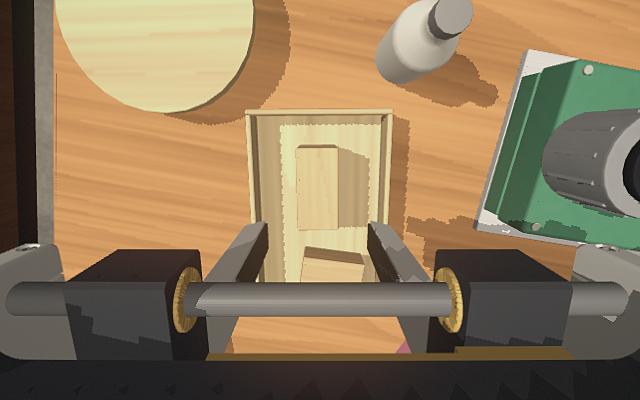

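Run:
```python
from h import *
s=get_state(); print(np.round(np.degrees(s["joint_pos"]),1), np.degrees(np.arctan2(s["ee_pos"][1],s["ee_pos"][0])))
```

```text
[ -20.1   25.8  -33.9   92.6   15.4   66.2 -137. ] 39.421041634915426
```

Emit:
drive_tool:
  rows:
    - [0,0,-38,0,0,0]
    - [0,25,-25,0,0,7]
    - [10,40,0,0,0,7]
    - [10,40,0,0,0,7]
    - [10,40,0,0,0,7]

```text
time: 8.8
ee_pos: [0.5336, 0.2685, 0.2716]
orientation: [0.988, -0.154, -0.001, 0.0]
contact_force: [1.1, -0.3, -0.1]
grip_width: 0.0602
grip_force: 0.0
```

Emit:
drive_tool:
  rows:
    - [17,36,0,0,0,0]
    - [17,36,0,0,0,0]
    - [17,36,0,0,0,0]
    - [17,36,0,0,0,0]
    - [17,36,0,0,0,0]

```text
time: 9.22
ee_pos: [0.5598, 0.0711, 0.2716]
orientation: [0.988, -0.152, -0.001, 0.0]
contact_force: [1.0, 1.1, -0.4]
grip_width: 0.0601
grip_force: 0.0
```

Emit:
drive_tool:
  rows:
    - [17,36,0,0,0,0]
    - [17,36,0,0,0,0]
    - [17,36,0,0,0,0]
    - [17,36,0,0,0,0]
    - [17,36,0,0,0,0]

```text
time: 9.63
ee_pos: [0.587, -0.126, 0.2715]
orientation: [0.988, -0.152, -0.001, 0.0]
contact_force: [0.1, 0.5, -0.3]
grip_width: 0.0603
grip_force: 0.0
```

Emit:
drive_tool:
  rows:
    - [0,0,10,0,0,6]
    - [0,0,10,0,0,6]
    - [0,0,0,0,0,0]
    - [0,0,0,0,0,0]
    - [0,0,0,0,0,0]

```text
time: 10.05
ee_pos: [0.5877, -0.1233, 0.2529]
orientation: [0.968, -0.252, -0.0, 0.0]
contact_force: [0.0, 0.8, -0.6]
grip_width: 0.0602
grip_force: 0.0
```

Run:
```python
from h import *
s=get_state(); print(s["ee_pos"],s["orientation"],np.degrees(s["joint_pos"])[[0,6]])
C=cam("wrist",s); p,d=capture("wrist"); P=cloud(C,d)
np.savez("pics/w4.npz",p=p,d=d)
k=np.array([.595,-.127]); h=np.hypot(P[...,0]-k[0],P[...,1]-k[1])
M=(abs(P[...,2]-.138)<.004)&(h<.037); print("bar",rect(P[M]))
M=(abs(P[...,2]-.105)<.003)&(h<.045); print("disc",cv2.minEnclosingCircle(np.float32(P[M][:,:2]*1000)))
M=(abs(P[...,2]-.104)<.006)&(h>.055)&(h<.09)&(P[...,0]>.55); print("clip",rect(P[M]),len(P[M]))
for r in masks_of("wrist","index")[:2]:
    Q=P[r["mask"]]; Q=Q[Q[:,2]>.098]; print(r["p"],r["box"],rect(Q))
u=w2px(C,[[k[0],k[1],.1]])[0]; x,y=np.clip(u.astype(int),130,510); y=np.clip(y,100,300)
print(x,y); cv2.imwrite("pics/w4.png",cv2.resize(p[y-100:y+100,x-130:x+130],None,fx=3,fy=3,interpolation=cv2.INTER_CUBIC))
```

```text
[ 0.5876618  -0.1233002   0.25286065] [ 9.67790858e-01 -2.51755198e-01 -4.18426247e-04  1.17984410e-05] [  17.01098698 -117.15617015]
bar (array([ 595.6, -127.5]), array([19.6, 64.8]), 60.4)
disc ((599.2025756835938, -129.81491088867188), 39.83512496948242)
clip (array([ 577.7, -191.4]), array([22.6, 14. ]), 75.0) 261
0.26 [178.7, 253.7, 69.0, 50.3] (array([621.3,  -6.1]), array([ 75.7, 153. ]), 23.6)
316 180
```

View pics/w4.png

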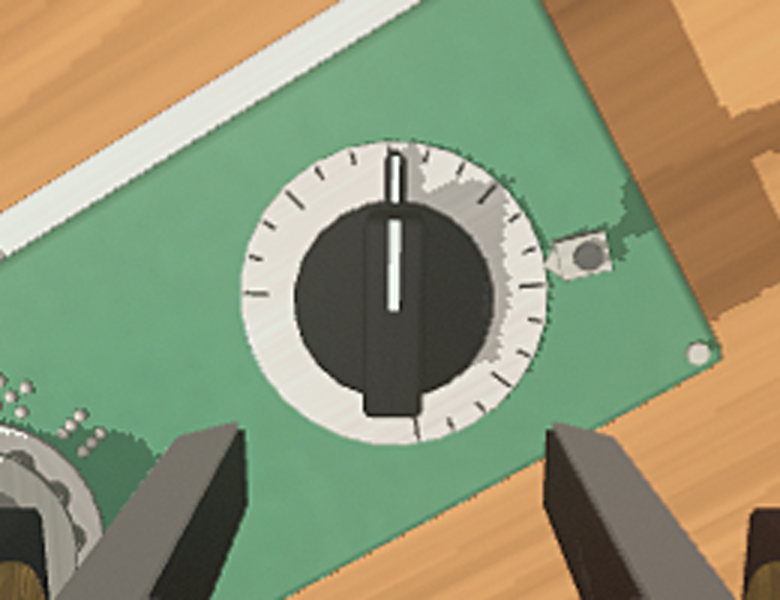

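Emit:
drive_tool:
  rows:
    - [9,0,0,0,0,-7.15]
    - [0,0,0,0,0,-7.15]
    - [0,0,0,0,0,-7.15]
    - [0,0,0,0,0,-7.15]
    - [0,0,0,0,0,-7.15]
  claw: 50

```text
time: 10.57
ee_pos: [0.5958, -0.128, 0.2536]
orientation: [0.998, 0.059, 0.0, 0.0]
contact_force: [0.2, -0.4, -0.4]
grip_width: 0.0469
grip_force: 0.0
```

Emit:
drive_tool:
  rows:
    - [0,0,0,0,0,-7.15]
    - [0,0,0,0,0,-7.15]
    - [0,0,0,0,0,-7.15]
    - [0,0,0,0,0,-7.15]
    - [0,0,0,0,0,-7.15]

```text
time: 10.98
ee_pos: [0.5957, -0.128, 0.2536]
orientation: [0.932, 0.363, 0.0, 0.0]
contact_force: [-0.9, -0.5, 0.4]
grip_width: 0.0471
grip_force: 0.0
```

Emit:
drive_tool:
  rows:
    - [0,0,0,0,0,-7.15]
    - [0,0,0,0,0,-7.15]
    - [0,0,0,0,0,-7.15]
    - [0,0,0,0,0,-7.15]
    - [0,0,0,0,0,-7.15]

```text
time: 11.4
ee_pos: [0.5958, -0.128, 0.2536]
orientation: [0.775, 0.631, 0.0, 0.0]
contact_force: [0.2, 0.1, -0.0]
grip_width: 0.047
grip_force: 0.0
```

Emit:
drive_tool:
  rows:
    - [0,0,0,0,0,-7.15]
    - [0,0,0,0,0,-7.15]
    - [0,0,0,0,0,-7.15]
    - [0,0,0,0,0,-7.15]
    - [0,0,0,0,0,-7.15]

```text
time: 11.82
ee_pos: [0.5957, -0.1281, 0.2536]
orientation: [0.544, 0.839, 0.0, 0.0]
contact_force: [-0.4, -0.5, -0.0]
grip_width: 0.0472
grip_force: 0.0
```

Emit:
drive_tool:
  rows:
    - [0,0,0,0,0,-7.15]
    - [0,0,0,0,0,-7.15]
    - [0,0,0,0,0,-7.15]
    - [0,0,0,0,0,-7.15]
    - [0,0,0,0,0,-7.15]

```text
time: 12.23
ee_pos: [0.5957, -0.1281, 0.2536]
orientation: [0.26, 0.965, -0.0, 0.0]
contact_force: [-0.2, -0.7, 0.4]
grip_width: 0.0472
grip_force: 0.0
```

```bash
cat > st.py <<'E'
from h import *
import sys
s=get_state(); R=Ro.from_quat(s["orientation"]).as_matrix()
print(s["time"],"pos",np.round(s["ee_pos"]*1000,1),"yaw",np.round(np.degrees(np.arctan2(R[1,0],R[0,0])),2),"tilt",np.round(R[:2,2],4),"J",np.round(np.degrees(s["joint_pos"]),0),"F",np.round(s["contact_force"],1),"Mz",np.round(s["torque"][2],2),"w",np.round(s["grip_width"]*1000,1))
if len(sys.argv)>3:
    t=np.array([float(a) for a in sys.argv[1:4]])-s["ee_pos"]*1000
    print("to go in tool axes mm",np.round(R.T@t,1))
E
python3 st.py 595.5 -127.3 110
python3 - <<'E'
from h import *
C=None
z=np.load("pics/w4.npz")
import types
q=camera_params("wrist")
s=dict(ee_pos=np.array([ 0.5876618,-0.1233002,0.25286065]),orientation=[ 9.67790858e-01,-2.51755198e-01,-4.18426247e-04,1.17984410e-05])
C=cam("wrist",s)
f=lambda x,y,zz:px2w(C,[[x/3+186,y/3+80]],zz)[0]*1000
c=[f(x,y,.096)[:2] for x,y in [(242,293),(546,290),(395,142),(395,444)]]; print("dial pts",np.round(c,1))
k=cv2.minEnclosingCircle(np.float32(c)); print(k); k=np.array(k[0])
for n,u,zz in [("tip",(395,150),.102),("nose",(548,260),.1),("clip",(583,255),.106)]:
    a=f(*u,zz)[:2]-k; print(n,np.degrees(np.arctan2(-a[1],a[0])),np.hypot(*a))
E
```

```text
12.2333 pos [ 595.7 -128.1  253.6] yaw 149.8 tilt [ 0.0007 -0.0004] J [ 40.  21. -44.  95.  16.  69.  53.] F [-0.2 -0.7  0.4] Mz 0.05 w 47.2
to go in tool axes mm [  0.7   0.6 143.6]
dial pts [[ 622.3  -79.6]
 [ 569.6 -176.2]
 [ 641.9 -154. ]
 [ 545.1  -99.9]]
((593.5143432617188, -126.92877960205078), 55.40355682373047)
tip 29.25287652298838 52.76178162530132
nose 104.20783886778878 56.267147708149835
clip 104.57490681604612 67.68119195805023
```

Emit:
drive_tool:
  rows:
    - [1,0,35,0,0,0]
    - [0,0,35,0,0,0]
    - [0,0,35,0,0,0]
    - [0,0,27,0,0,0]
    - [0,0,10,0,0,0]

```text
time: 12.65
ee_pos: [0.593, -0.1275, 0.1078]
orientation: [0.264, 0.965, -0.0, -0.002]
contact_force: [-0.4, -0.4, 0.3]
grip_width: 0.0472
grip_force: 0.0
```

Emit:
drive_tool:
  rows:
    - [0,0,1,0,0,0]
    - [0,0,0,0,0,0]
    - [0,0,0,0,0,0]
    - [0,0,0,0,0,0]
    - [0,0,0,0,0,0]
  claw: 5
  squeeze: 30

```text
time: 13.07
ee_pos: [0.596, -0.1273, 0.1119]
orientation: [0.264, 0.964, 0.0, 0.002]
contact_force: [0.6, -1.0, 6.0]
grip_width: 0.0201
grip_force: 30.0
```

```bash
python3 st.py 595.5 -127.3 110
```

```text
13.0667 pos [ 596.  -127.3  111.9] yaw 149.35 tilt [ 0.0031 -0.    ] J [ 37.  29. -40. 104.  23.  55.  46.] F [ 0.6 -1.   6. ] Mz 0.03 w 20.1
to go in tool axes mm [ 0.5 -0.2  1.9]
```

Emit:
drive_tool:
  rows:
    - [0,0,0,0,0,3]
    - [0,0,0,0,0,5]
    - [0,0,0,0,0,5]
    - [0,0,0,0,0,5]
    - [0,0,0,0,0,5]

```text
time: 13.48
ee_pos: [0.5957, -0.1278, 0.1119]
orientation: [0.453, 0.891, 0.0, 0.001]
contact_force: [-1.4, 0.4, 9.0]
grip_width: 0.0199
grip_force: 30.0
```

```bash
python3 st.py 595.5 -127.3 111
```

```text
13.4833 pos [ 595.7 -127.8  111.9] yaw 126.1 tilt [ 0.0024 -0.0007] J [ 33.  28. -35. 104.  19.  54.  26.] F [-1.4  0.4  9. ] Mz 0.18 w 19.9
to go in tool axes mm [0.5 0.2 0.9]
```

Emit:
drive_tool:
  rows:
    - [0,0,0,0,0,6]
    - [0,0,0,0,0,6]
    - [0,0,0,0,0,6]
    - [0,0,0,0,0,6]
    - [0,0,0,0,0,6]

```text
time: 13.9
ee_pos: [0.5949, -0.1281, 0.1118]
orientation: [0.669, 0.743, -0.0, 0.001]
contact_force: [-7.2, 0.4, 12.4]
grip_width: 0.0201
grip_force: 30.0
```

Emit:
drive_tool:
  rows:
    - [0,0,0,0,0,6]
    - [0,0,0,0,0,6]
    - [0,0,0,0,0,6]
    - [0,0,0,0,0,4]
    - [0,0,0,0,0,0]

```text
time: 14.32
ee_pos: [0.5944, -0.1281, 0.1118]
orientation: [0.798, 0.602, -0.0, 0.0]
contact_force: [-10.1, -1.1, 15.2]
grip_width: 0.0194
grip_force: 30.0
```

```bash
python3 st.py 595.5 -127.3 111
```

```text
14.3167 pos [ 594.4 -128.1  111.8] yaw 74.03 tilt [-0.0001 -0.0011] J [ 25.  26. -24. 105.  13.  52. -21.] F [-10.1  -1.1  15.2] Mz -0.09 w 19.4
to go in tool axes mm [1.  0.9 0.8]
```

Release, rise a bit and check.

Emit:
drive_tool:
  rows:
    - [0,0,0,0,0,0]
    - [0,0,0,0,0,0]
    - [0,0,0,0,0,0]
    - [0,0,-30,0,0,0]
    - [0,0,-40,0,0,0]
  claw: 50

```text
time: 14.73
ee_pos: [0.5928, -0.1275, 0.1782]
orientation: [0.797, 0.604, -0.002, -0.002]
contact_force: [0.6, -0.8, 0.9]
grip_width: 0.0462
grip_force: 0.0
```

Emit:
drive_tool:
  rows:
    - [-15,0,-40,0,0,0]
    - [0,0,-30,0,0,0]
    - [0,0,0,0,0,0]
    - [0,0,0,0,0,0]
    - [0,0,0,0,0,0]

```text
time: 15.15
ee_pos: [0.5905, -0.1418, 0.2488]
orientation: [0.797, 0.604, -0.0, -0.0]
contact_force: [-0.1, 0.1, -0.6]
grip_width: 0.0472
grip_force: 0.0
```

```bash
cat > knob.py <<'E'
from h import *
import sys
s=get_state(); C=cam("wrist",s); p,d=capture("wrist"); P=cloud(C,d)
k=np.array([.595,-.127]); h=np.hypot(P[...,0]-k[0],P[...,1]-k[1])
M=(abs(P[...,2]-.138)<.004)&(h<.037); print("bar",rect(P[M]))
M=(abs(P[...,2]-.104)<.006)&(h>.055)&(h<.09)&(P[...,0]>.55); print("clip",rect(P[M]),len(P[M]))
u=w2px(C,[[k[0],k[1],.1]])[0]; x,y=u.astype(int); x=np.clip(x,130,510); y=np.clip(y,100,300)
print(s["ee_pos"].tolist(),s["orientation"].tolist(),x,y); cv2.imwrite(sys.argv[1],cv2.resize(p[y-100:y+100,x-130:x+130],None,fx=3,fy=3,interpolation=cv2.INTER_CUBIC))
E
python3 knob.py pics/w5.png
```

```text
bar (array([ 595.3, -127. ]), array([65.6, 19.7]), 73.8)
clip (array([ 577.9, -191.6]), array([22.1, 13.3]), 74.2) 237
[0.590491483758958, -0.1418037204727036, 0.24876104806304833] [0.7968712396358697, 0.60414915602556, -9.202643257075767e-05, -0.0001274595296384038] 317 173
```

View pics/w5.png

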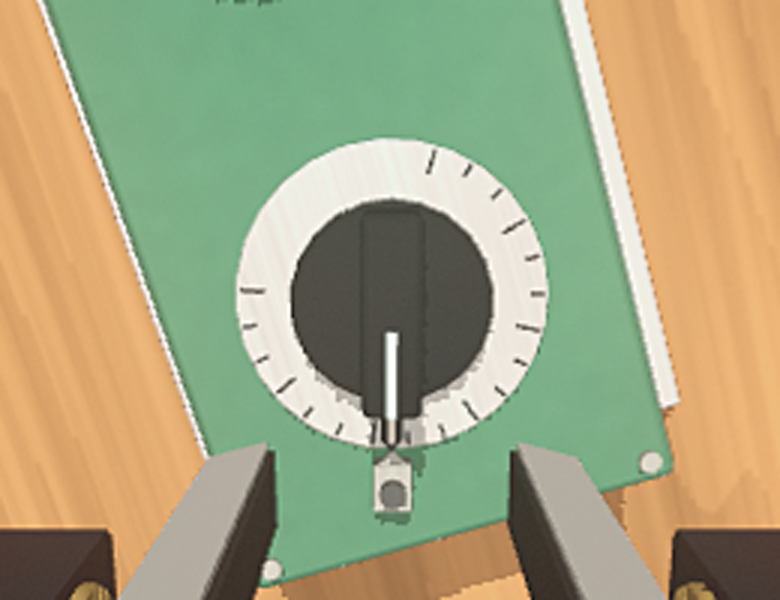

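Emit:
drive_tool:
  rows:
    - [38,-10.5,0,0,0,0]
    - [38,-10.5,0,0,0,0]
    - [38,-10.5,0,0,0,0]
    - [38,-10.5,0,0,0,0]
    - [38,-10.5,0,0,0,0]
  claw: 85
  squeeze: 40

```text
time: 15.62
ee_pos: [0.5906, 0.0571, 0.2479]
orientation: [0.797, 0.604, -0.001, -0.001]
contact_force: [1.7, 0.3, -0.6]
grip_width: 0.0769
grip_force: 0.0
```

Emit:
drive_tool:
  rows:
    - [0,0,0,0,0,-7]
    - [0,0,0,0,0,-7]
    - [0,0,0,0,0,-7]
    - [0,0,0,0,0,-7]
    - [0,0,0,0,0,-7]

```text
time: 16.03
ee_pos: [0.5909, 0.0555, 0.2477]
orientation: [0.576, 0.818, -0.001, -0.001]
contact_force: [-0.4, 0.1, 0.4]
grip_width: 0.0797
grip_force: 0.0
```

```bash
cat > col.py <<'E'
from h import *
import sys
s=get_state(); C=cam("wrist",s); p,d=capture("wrist"); P=cloud(C,d); g=cv2.cvtColor(p,cv2.COLOR_BGR2GRAY)
c=np.array([.592,.0566]); h=np.hypot(P[...,0]-c[0],P[...,1]-c[1])
M=(abs(P[...,2]-.154)<.005)&(h<.033); (cc,r)=cv2.minEnclosingCircle(np.float32(P[M][:,:2]*1000)); R=rect(P[M]); print("top",cc,r,R,np.median(P[M][:,2]))
c=R[0]/1000; h=np.hypot(P[...,0]-c[0],P[...,1]-c[1])
W=P[(abs(P[...,2]-.154)<.005)&(h<.024)&(g<90)]; a=W.mean(0)[:2]-c; print("line cw deg",np.degrees(np.arctan2(-a[1],a[0])),len(W),rect(W))
M=(h>.028)&(h<.075)&(P[...,2]>.1); print("high near thing",np.nanmax(np.where((P[...,0]<.56)&M,P[...,2],0)))
u=w2px(C,[[c[0],c[1],.11]])[0]; x,y=u.astype(int); x=np.clip(x,130,510); y=np.clip(y,100,300)
print(s["ee_pos"].tolist(),s["orientation"].tolist(),x,y); cv2.imwrite(sys.argv[1],cv2.resize(p[y-100:y+100,x-130:x+130],None,fx=3,fy=3,interpolation=cv2.INTER_CUBIC))
E
python3 col.py pics/w6.png; python3 st.py 592 56.8 120
```

```text
top (591.5137329101562, 57.725975036621094) 28.01144790649414 (array([591.3,  57.7]), array([55. , 54.7]), 78.1) 0.15457838153185655
line cw deg -59.31593601815716 64 (array([597.8,  68.8]), array([21.6,  2.3]), 60.6)
high near thing 0.38432719005405125
[0.590908415954257, 0.05550358476641278, 0.24767397790534998] [0.5755726774606855, 0.8177498445321919, -0.0005771950931049484, -0.0009754866160752441] 318 187
16.0833 pos [590.9  55.4 247.6] yaw 110.29 tilt [-0.0024  0.0001] J [ 18.  18. -36.  98.  12.  67.  -1.] F [-0.8 -0.8 -0.4] Mz -0.0 w 79.8
to go in tool axes mm [  0.8   1.8 127.6]
```

View pics/w6.png

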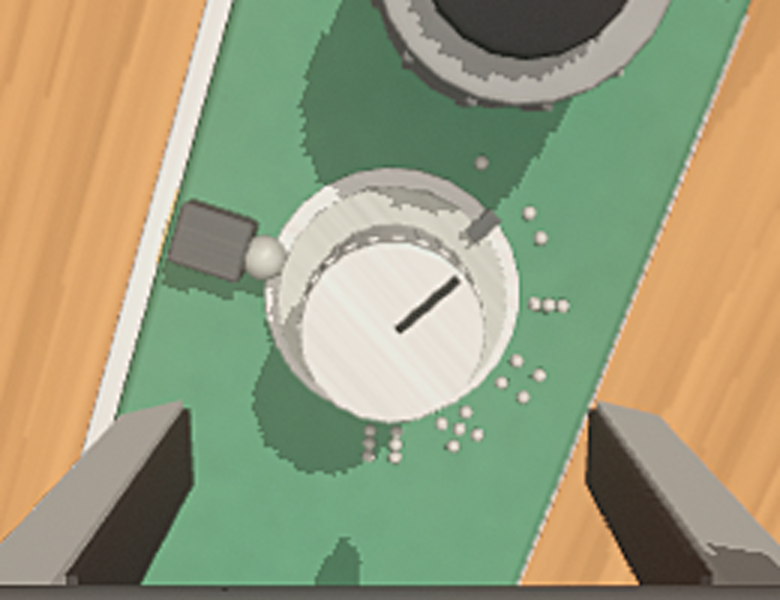

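Emit:
drive_tool:
  rows:
    - [2,1.3,30,0,0,-6]
    - [0,0,35,0,0,0]
    - [0,0,35,0,0,0]
    - [0,0,20,0,0,0]
    - [0,0,7,0,0,0]

```text
time: 16.5
ee_pos: [0.5896, 0.0573, 0.1178]
orientation: [0.536, 0.844, -0.002, -0.003]
contact_force: [-0.4, 0.9, -0.8]
grip_width: 0.0799
grip_force: 0.0
```

Emit:
drive_tool:
  rows:
    - [0,0,0,0,0,0]
    - [0,0,0,0,0,0]
    - [0,0,0,0,0,0]
    - [0,0,0,0,0,0]
    - [0,0,0,0,0,0]
  claw: 45

```text
time: 16.92
ee_pos: [0.5914, 0.057, 0.1234]
orientation: [0.535, 0.845, -0.001, 0.0]
contact_force: [-10.2, -3.6, 10.0]
grip_width: 0.0557
grip_force: 40.0
```

```bash
python3 st.py 591.4 57.7 120
```

```text
16.9167 pos [591.4  57.  123.4] yaw 115.28 tilt [-0.0009 -0.0014] J [ 16.  26. -35. 105.  18.  55.  -2.] F [-10.2  -3.6  10. ] Mz 0.01 w 55.7
to go in tool axes mm [0.6 0.3 3.4]
```

Emit:
drive_tool:
  rows:
    - [0,0,0,0,0,4]
    - [0,0,0,0,0,6]
    - [0,0,0,0,0,6]
    - [0,0,0,0,0,6]
    - [0,0,0,0,0,6]

```text
time: 17.33
ee_pos: [0.5911, 0.0569, 0.1234]
orientation: [0.725, 0.688, -0.001, 0.0]
contact_force: [-10.8, -3.2, 10.1]
grip_width: 0.0556
grip_force: 40.0
```

Emit:
drive_tool:
  rows:
    - [0,0,0,0,0,6]
    - [0,0,0,0,0,6]
    - [0,0,0,0,0,6]
    - [0,0,0,0,0,6]
    - [0,0,0,0,0,6]

```text
time: 17.75
ee_pos: [0.5909, 0.057, 0.1234]
orientation: [0.879, 0.477, -0.001, 0.0]
contact_force: [-12.6, -3.0, 11.8]
grip_width: 0.0555
grip_force: 40.0
```

Emit:
drive_tool:
  rows:
    - [0,0,0,0,0,6]
    - [0,0,0,0,0,6]
    - [0,0,0,0,0,6]
    - [0,0,0,0,0,6]
    - [0,0,0,0,0,6]

```text
time: 18.17
ee_pos: [0.5907, 0.0572, 0.1234]
orientation: [0.972, 0.234, -0.001, 0.0]
contact_force: [-14.2, -2.6, 11.7]
grip_width: 0.0552
grip_force: 40.0
```

Emit:
drive_tool:
  rows:
    - [0,0,0,0,0,6]
    - [0,0,0,0,0,6]
    - [0,0,0,0,0,4.5]
    - [0,0,0,0,0,0]
    - [0,0,0,0,0,0]

```text
time: 18.58
ee_pos: [0.5907, 0.0574, 0.1234]
orientation: [0.996, 0.094, -0.001, 0.0]
contact_force: [-15.1, -2.5, 11.8]
grip_width: 0.0556
grip_force: 40.0
```

```bash
python3 st.py 591.4 57.7 120
```

```text
18.5833 pos [590.7  57.4 123.4] yaw 10.77 tilt [-0.0019 -0.0006] J [ -1.  22. -13. 106.   6.  52. -97.] F [-15.1  -2.5  11.8] Mz -0.1 w 55.6
to go in tool axes mm [ 0.8 -0.2  3.4]
```

Emit:
drive_tool:
  rows:
    - [0,0,0,0,0,0]
    - [0,0,0,0,0,0]
    - [0,0,0,0,0,0]
    - [0,0,0,0,0,0]
    - [0,0,-30,0,0,0]
  claw: 85

```text
time: 19.0
ee_pos: [0.5896, 0.0571, 0.1482]
orientation: [0.996, 0.094, -0.003, 0.0]
contact_force: [-0.0, -0.1, -0.5]
grip_width: 0.0797
grip_force: 0.0
```

Emit:
drive_tool:
  rows:
    - [0,0,-40,0,0,0]
    - [0,0,-40,0,0,0]
    - [0,0,-20,0,0,0]
    - [0,0,0,0,0,0]
    - [0,0,0,0,0,0]

```text
time: 19.42
ee_pos: [0.5928, 0.0577, 0.2535]
orientation: [0.996, 0.094, 0.001, -0.0]
contact_force: [-0.7, -0.6, -1.2]
grip_width: 0.0801
grip_force: 0.0
```

```bash
python3 col.py pics/w7.png; python3 st.py
```

```text
top (592.2046508789062, 57.34001922607422) 28.023927688598633 (array([592.7,  57.1]), array([54.7, 54.3]), 10.6) 0.15464061584076233
line cw deg 47.38600527086041 63 (array([601.2,  47.8]), array([ 2.5, 22.2]), 47.3)
high near thing 0.10894545017631396
[0.5927737511261714, 0.057668714003112284, 0.2535387729370028] [0.995547231266122, 0.0942538764400057, 0.0013824978391937899, -7.611908682793129e-05] 317 189
19.4667 pos [592.1  57.6 252.1] yaw 10.83 tilt [0.0004 0.0001] J [ -1.  15. -13.  99.   4.  66. -94.] F [-0.2 -0.1 -0.5] Mz 0.02 w 79.9
```

View pics/w7.png

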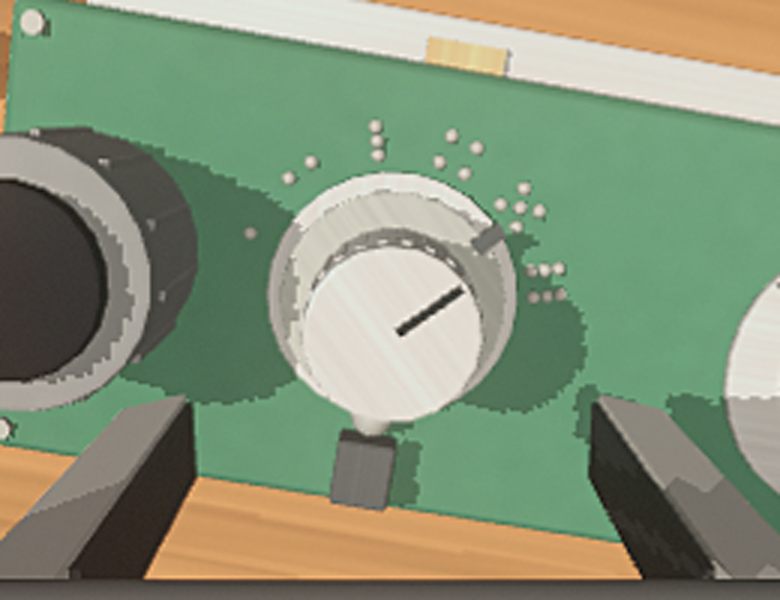

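Run:
```python
from h import *
s=dict(ee_pos=np.array([0.5927737511261714,0.057668714003112284,0.2535387729370028]),orientation=[0.995547231266122,0.0942538764400057,0.0013824978391937899,-7.611908682793129e-05])
C=cam("wrist",s); f=lambda u,z:px2w(C,[[u[0]/3+187,u[1]/3+89]],z)[0][:2]*1000
st={5:[(525,188),(500,204),(520,208),(540,211),(515,227)],4:[(452,135),(477,148),(440,161),(464,173)],3:[(376,126),(377,141),(377,156)],2:[(288,178),(311,161)],1:[(250,233)],6:[(532,270),(545,269),(558,268),(534,297),(547,296),(560,294)]}
m={k:np.mean([f(u,.095) for u in v],0) for k,v in st.items()}
# axis from stud groups: circle r=57
from scipy.optimize import least_squares
M=np.array([m[k] for k in range(1,7)])
def res(q):
    a=np.radians(75+q[2]-30*np.arange(6)); return (q[:2]+57*np.c_[np.cos(a),np.sin(a)]-M).ravel()
r=least_squares(res,[592,57,1]); print("axis,yaw",r.x,np.abs(r.fun).max())
c=r.x[:2]
for n,u,z in [("tip out",(503,231),.109),("tip in",(475,246),.109)]:
    a=f(u,z)-c; print(n,np.degrees(np.arctan2(-a[1],a[0])),np.hypot(*a))
a=f((462,290),.155)-f((399,333),.155); print("line dir",np.degrees(np.arctan2(-a[1],a[0])))
```

```text
axis,yaw [591.53024374  56.66325882   1.20057039] 0.6097676461352819
tip out 44.87518591031804 46.58183735017981
tip in 43.11458308835335 35.73769719323916
line dir 44.156135121032754
```

```bash
python3 -c "
from workcell import *
print(hand_in())"
```

```text
the job is handed in; nothing more can be done
None
```

The job is handed in: the block lies flat in the tray beside the offcut, the depth knob's pointer stands at the index marker, and the speed collar is on mark 5, each within about 1° by the wrist camera; I did not re-photograph the bottle and jar at the end.

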